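# Re-rack the bench chisels in reverse order

### The job

Move the four chisels one by one from the pale rack to the empty dark rack in reverse order: the chisel that starts leftmost goes into the rightmost place, the next one beside it, and so on, until the leftmost place holds the one that started rightmost. Lay each chisel down rather than dropping it, right way up and fully down in both notches of its place, handle towards the robot, as far along the rack as it lay before. Leave the hand plane where it stands.

Things in the scene. Friction and masses are not known exactly. Their poses are not given: they have to be found in the camera images.
- chisel_red: Chisel with red handle, about 140 g, along its x axis: flat-sided handle 108 long, 26 wide, 24 mm high from x = -83 (strike cap to -87) to +25 mm, then brass ferrule 18 mm thick, steel blade 8 wide, 4 thick, tip at x = +135, mid-height 12 mm above the underside. Origin: underside of the handle at x = 0, near the centre of mass; grip here across y, between the rack's rails. z up.
- chisel_yellow: Chisel with yellow handle, about 140 g, along its x axis: flat-sided handle 108 long, 26 wide, 24 mm high from x = -83 (strike cap to -87) to +25 mm, then brass ferrule 18 mm thick, steel blade 12 wide, 4 thick, tip at x = +135, mid-height 12 mm above the underside. Origin: underside of the handle at x = 0, near the centre of mass; grip here across y, between the rack's rails. z up.
- chisel_blue: Chisel with blue handle, about 140 g, along its x axis: flat-sided handle 108 long, 26 wide, 24 mm high from x = -83 (strike cap to -87) to +25 mm, then brass ferrule 18 mm thick, steel blade 18 wide, 4 thick, tip at x = +135, mid-height 12 mm above the underside. Origin: underside of the handle at x = 0, near the centre of mass; grip here across y, between the rack's rails. z up.
- chisel_green: Chisel with green handle, about 140 g, along its x axis: flat-sided handle 108 long, 26 wide, 24 mm high from x = -83 (strike cap to -87) to +25 mm, then brass ferrule 18 mm thick, steel blade 25 wide, 4 thick, tip at x = +135, mid-height 12 mm above the underside. Origin: underside of the handle at x = 0, near the centre of mass; grip here across y, between the rack's rails. z up.
- tag_red: Fixed red tile, 22 x 34 x 4 mm, on the pale rack's base in front of the place where the red chisel starts; it stays as the record of the starting row. Origin at its underside, 16 mm behind the rack's front edge, in line with the place's middle; axes parallel to the rack's.
- tag_yellow: Fixed yellow tile, 22 x 34 x 4 mm, on the pale rack's base in front of the place where the yellow chisel starts; it stays as the record of the starting row. Origin at its underside, 16 mm behind the rack's front edge, in line with the place's middle; axes parallel to the rack's.
- tag_blue: Fixed blue tile, 22 x 34 x 4 mm, on the pale rack's base in front of the place where the blue chisel starts; it stays as the record of the starting row. Origin at its underside, 16 mm behind the rack's front edge, in line with the place's middle; axes parallel to the rack's.
- tag_green: Fixed green tile, 22 x 34 x 4 mm, on the pale rack's base in front of the place where the green chisel starts; it stays as the record of the starting row. Origin at its underside, 16 mm behind the rack's front edge, in line with the place's middle; axes parallel to the rack's.
- rack_from: Fixed pale wood rack with the four coloured tiles, full at the start, on the robot's left or right. Same shape and frame as rack_to: base 235 (x) x 300 (y) x 12 mm high; origin at the underside, middle of the front edge nearest the robot; x away from the robot along the chisels, y left along the row, z up. Teeth 24 wide, 14 mm high part the notches.
- rack_to: Fixed dark brown rack with pale teeth, empty, on the other side; frame as rack_from. Four places, middles at y = +102, +34, -34, -102 mm: notches 44 mm wide in two 20 mm rails along y, near one at x = 60 (notch floor z = 35, carries the handle), far one at x = 205 (floor z = 45, carries the blade). A seated chisel's origin is at x = 120, z = 35 mm, its x along the rack's x.
- plane: Bystander: wooden hand plane with two knobs, 50 x 230 x 120 mm high, origin at the centre of its underside, beyond the racks.
Not all that is in view belongs to the job. What is shaped like the chisel_red but pink or turquoise is not meant.

How it is judged:
By the outcome, as a careful person would: the job done as asked, in the order asked, and still so for the second after the job is handed in, with the robot touching nothing.
It also fails if it takes over 109 s, if anything falls off the work surface, if the arm or the gripper's body presses on something with over 40 N, if the wrist force passes 120 N, or if a joint passes its speed limit or range.

### The arm

A 7-joint arm with a two-finger parallel gripper is mounted at the origin on the work surface. World frame = base frame: x ahead of the robot, y to its left, z up, the work surface at z = 0. Lengths are in m, angles in rad, forces in N, time in s.
With the tool pointing down it reaches from about 0.35 to 0.775 m from the base axis. Payload 3.1 kg.
Tool frame: the origin (TCP) lies between the finger pads; the fingertips stand 22 mm ahead of it and the grasp point (between the pads) lies 3 mm ahead of it; z points along the fingers, y is the line along which they close (so a half turn about z gives the same grasp; the last joint's range is limited). The gripper opens to 85 mm and grips with 20 to 120 N. Pads are 22 mm wide; open, the fingers measure 114 mm over their backs; the gripper's body (76 mm by 85 mm) begins 54 mm behind the grasp point. The pads swing forward as they close: fully open they stand 13 mm farther back than shut.
Start: joints at [-1.296, 0.311, 0.014, 1.512, -0.004, 1.319, -0.027], TCP at [0.171, 0.523, 0.253] pointing down, gripper open.
Joint ranges: [-2.7, 2.7], [-0.3, 1.91], [-1.27, 1.3], [0.12, 2.57], [-1.44, 4.58], [0.2, 2.03], [-3.05, 3.05]. Speed limits (rad/s): [2.79, 2.79, 3.14, 3.14, 3.14, 3.14, 3.14].

### API

Orientations are given as a unit quaternion [w, x, y, z].
In Python, from workcell import state, get_image, ticket, regions_of, pinpoint gives the robot as it stands.
- The arm moves only by the tool jog_arm, never from a script. Its argument "steps" is a list of rows, each an object with "translation": the shift along the tool's x, y, z scaled (see below), a list of three; "rotation": the turn, a rotation vector about the tool's x, y, z scaled (see below), a list of three; "gripper": the opening, from 0 (shut) to 1 (fully open). A call has 1 to 10 rows; each row shifts and turns the commanded pose from where the row before left it, along the tool's axes as they then stand; what a row does not reach is not made up. The controller multiplies each number of a shift by 20 cm and each number of a turn by 360 degrees. A row lasts 1/10 s, in which the tool goes at most 50 mm and 8.59 degrees, less where a joint would pass 70% of its speed; a pose out of reach is approached as far as the arm can. A call with a number of a shift or a turn outside -1 to 1 is refused whole. A call with a gripper value outside its range is refused whole. The fingers move at their own pace and stop on an object; "newtons" is the grip in N (left out, the last holds). Time passes only in rows, so rows that do not move let the fingers close. It gives the time, the measured TCP pose, the force, the opening and the grip force at its end, in the units of the state.
- state(): the state, without advancing time (a new reading comes with each control period).
- get_image(name): name is "scene" or "top" or "wrist"; returns a dict with "pixels" (480x640x3 uint8, red, green, blue), "intrinsics" (3x3 intrinsics, pixels), "R" (3x3) and "t" (3): a world point X has camera coordinates R X + t; the wrist camera has in their place "T_tool_cam" (4x4, takes a point from camera to tool coordinates, whose origin is the TCP and whose axes are the flange's). Camera axes: x right, y down, z forward; pixel columns grow to the right and rows downward; lengths in m; the calibration is good to about 2 mm. A picture is of the moment at which its call begins: read the wrist's pose just before it. There is no depth.
- ticket.sign_off(): hands the job in; it is judged then, once.
Trained networks look in the newest picture that a camera, given by its name, has taken for a name from the list of things; names that differ only in an ending like _2 or _b are one class to them, and where a whole thing is asked for, a point or a joint stands for the part that bears it (a point fixed in the world has none). Each returns a list of dicts, best first, with "score" (0 to 1); they miss things now and then, are a little off and sometimes report something else, mostly with a low value. They report only what shows in the picture. A call takes as long as a camera call. They do not tell look-alikes from the thing itself.
- regions_of(name, camera): "pixels" (480x640 bool, what is visible of it).
- pinpoint(name, camera): "at" ([x, y, z] in m, in world coordinates, good to about 4 mm: a listed point, or the origin of a listed thing).
The state is a dict: "time_s": time; "qpos": joint angles; "qvel": joint speeds; "effort": joint torques, N m; "tcp_pos": TCP position; "tcp_rot": TCP orientation; "force": force on the tool from outside, world axes, zero at the start; "moment": the same for the moment, N m; "width": opening from 0.0 (shut) to 1.0 (fully open); "finger_force": force on a finger pad.
Only numpy, scipy, OpenCV 4.12 (cv2) and the standard library are available. Lean on these libraries where they do the work, as an engineer would, in place of code of your own. Each camera call takes 0.05 s, during which the arm holds its last target. There are 200 camera calls.

## Working session

There is one attempt and no reset: what is moved stays moved. The work goes in short steps, Python scripts to look and compute and a tool call to move; the robot and the scene stay as the last step left them, time stands still between calls to the robot, and variables do not carry over. Pictures are saved under pics/ and viewed, at most 14 in all, crops included, and the job is handed in when it is done.

Besides the shell and the picture viewer there is one more tool, called after "Emit:" as name([rows], argument=value, ...), one row to a line, values as JSON. jog_arm: Moves the arm, as the interface text tells. Its arguments: {"type":"object","properties":{"steps":{"type":"array"},"newtons":{"type":"number"}},"required":["steps"]}

```bash
mkdir -p pics; cat > h.py <<'E'
import numpy as np, cv2
from workcell import state,get_image,ticket,regions_of,pinpoint
def save(im,n,crop=None,s=1):
    p=im["pixels"][...,::-1]
    if crop: p=p[crop[1]:crop[3],crop[0]:crop[2]]
    cv2.imwrite("pics/"+n,cv2.resize(p,None,fx=s,fy=s))
E
python3 - <<'E'
from h import *
s=state();print({k:np.round(v,3) for k,v in s.items()})
names="chisel_red chisel_yellow chisel_blue chisel_green tag_red tag_yellow tag_blue tag_green rack_from rack_to plane".split()
for c in("scene","top"):
    im=get_image(c);save(im,c+"0.png")
    K,R,t=im["intrinsics"],np.array(im["R"]),np.array(im["t"]);print(c,np.round(-R.T@t,3),np.round(K,1).tolist())
    for n in names:
        o=[]
        for r in pinpoint(n,c)[:4]:
            p=K@(R@r["at"]+t);o.append((round(r["score"],2),np.round(r["at"],3).tolist(),np.round(p[:2]/p[2]).tolist()))
        print(n,o)
E
```

```text
{'time_s': np.float64(0.0), 'qpos': array([-1.296,  0.312,  0.014,  1.513, -0.004,  1.319, -0.027]), 'qvel': array([-0.   , -0.   ,  0.001,  0.001, -0.   ,  0.   , -0.   ]), 'effort': array([ 0.0000e+00, -3.7992e+01,  1.4600e-01, -2.3059e+01,  1.2000e-02,
        1.4000e-02,  0.0000e+00]), 'tcp_pos': array([0.171, 0.522, 0.252]), 'tcp_rot': array([-0.   ,  0.158,  0.987, -0.001]), 'force': array([-0.184,  0.07 ,  0.419]), 'moment': array([ 0.04 , -0.027,  0.026]), 'finger_force': np.float64(0.0), 'width': np.float64(1.0)}
scene [ 1.021 -0.926  0.71 ] [[443.1, 0.0, 329.0], [0.0, 443.1, 240.0], [0.0, 0.0, 1.0]]
chisel_red [(0.86, [0.183, -0.395, -0.002], [149.0, 297.0]), (0.74, [0.299, 0.228, -0.004], [315.0, 207.0]), (0.73, [0.527, -0.264, 0.037], [290.0, 298.0])]
chisel_yellow [(0.58, [0.543, -0.134, 0.03], [323.0, 274.0])]
chisel_blue [(0.67, [0.512, -0.329, 0.033], [268.0, 313.0])]
chisel_green [(0.18, [0.781, 0.006, -0.0], [429.0, 281.0])]
tag_red [(0.48, [0.423, -0.254, 0.007], [258.0, 292.0])]
tag_yellow [(0.55, [0.442, -0.119, 0.014], [294.0, 265.0])]
tag_blue [(0.39, [0.413, -
[... 529 characters left out ...]
[427.0, 216.0])]
chisel_yellow [(0.82, [0.544, -0.132, 0.032], [367.0, 208.0]), (0.63, [0.782, 0.006, 0.002], [307.0, 109.0])]
chisel_blue [(0.64, [0.516, -0.332, 0.036], [457.0, 222.0])]
chisel_green [(0.69, [0.538, -0.192, 0.037], [395.0, 211.0])]
tag_red [(0.57, [0.423, -0.253, 0.011], [420.0, 264.0])]
tag_yellow [(0.53, [0.441, -0.12, 0.006], [361.0, 255.0])]
tag_blue []
tag_green [(0.69, [0.435, -0.186, 0.016], [391.0, 258.0])]
rack_from [(0.8, [0.411, -0.218, -0.001], [404.0, 269.0])]
rack_to [(0.73, [0.434, -0.188, 0.016], [392.0, 258.0]), (0.7, [0.446, 0.203, 0.003], [218.0, 251.0])]
plane [(0.89, [0.777, 0.006, 0.004], [307.0, 111.0]), (0.28, [0.514, -0.334, 0.034], [458.0, 222.0])]
```

View pics/scene0.png

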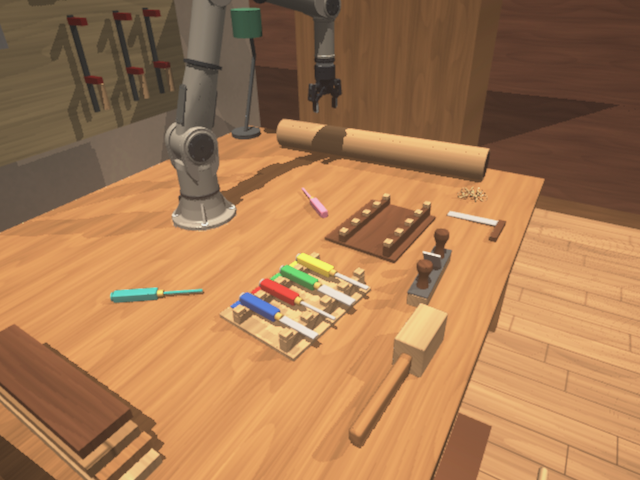

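View pics/top0.png

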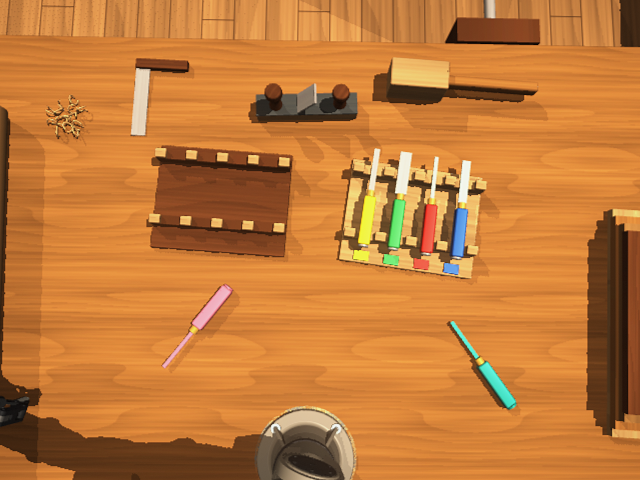

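Both views agree. The pale rack at top (405,210) holds, left to right, yellow (367,208), green (397,222), red (429,228) and blue (459,232). The dark rack, empty, is at top (220,200) and the plane at (307,103). Things that could be mistaken for the wanted chisels are pink at top (198,325) and scene (315,205), and turquoise at top (483,365) and scene (150,295). Neither lies on a rack, so neither is meant. Next I'll fit the poses from both views and check one close crop.

```bash
cat > fit.py <<'E'
from h import *
from scipy.optimize import least_squares
def box(lo,hi): return np.array([[x,y,z] for x in(lo[0],hi[0]) for y in(lo[1],hi[1]) for z in(lo[2],hi[2])],float)/1000
def proj(im,X):
    p=(np.array(im["R"])@X.T).T+np.array(im["t"]);p=p@np.array(im["intrinsics"]).T;return p[:,:2]/p[:,2:]
def place(pose,X):
    x,y,z,a=pose;c,s=np.cos(a),np.sin(a);return X@np.array([[c,s,0],[-s,c,0],[0,0,1]])+[x,y,z]
def mom(poly):
    m=cv2.moments(cv2.convexHull((poly).astype(np.float32)))
    return np.array([m["m10"]/m["m00"],m["m01"]/m["m00"]]),0.5*np.arctan2(2*m["mu11"],m["mu20"]-m["mu02"])
def blobs(mask,amin):
    n,l,st,c=cv2.connectedComponentsWithStats(mask.astype(np.uint8));o=[]
    for i in range(1,n):
        if st[i,4]>=amin:
            m=cv2.moments((l==i).astype(np.uint8),True)
            o.append((c[i],0.5*np.arctan2(2*m["mu11"],m["mu20"]-m["mu02"]),st[i,4]))
    return o
HUE=dict(yellow=(27,33),green=(50,75),red=(175,184),blue=(100,125))
def hue(im,c):
    h=cv2.cvtColor(im["pixels"],cv2.COLOR_RGB2HSV).astype(int);a,b=HUE[c];H=h[...,0]
    return (((H>=a)&(H<=b))|((H+180>=a)&(H+180<=b)))&(h[...,1]>150)&(h[...,2]>70)
def near(bl,p,r):
    bl=[b for b in bl if np.linalg.norm(b[0]-p)<r];return max(bl,key=lambda b:b[2]) if bl else None
HB=box((-83,-13,0),(25,13,24))
def chisel(ims,c,g,verbose=1):
    obs=[]
    for im in ims:
        b=near(blobs(hue(im,c),60),mom(proj(im,place(g,HB)))[0],14)
        if verbose:print(c,None if b is None else (np.round(b[0],1),round(b[1],3),b[2]))
        if b: obs.append((im,b))
    def f(p):
        r=[]
        for im,b in obs:
            c0,a=mom(proj(im,place(p,HB)));r+=list(c0-b[0])+[12*np.sin(a-b[1])]
        return r
    s=least_squares(f,g,x_scale=[.01,.01,.01,.1]);return s.x,np.abs(s.fun).max()
PL=(102,34,-34,-102)
E
python3 - <<'E'
from fit import *
ims=[get_image("top"),get_image("scene")]
G=dict(yellow=(.544,-.132,.033,-.1),green=(.538,-.195,.033,-.1),red=(.528,-.265,.033,-.1),blue=(.514,-.331,.033,-.1))
for c,g in G.items():
    x,e=chisel(ims,c,g);print("CH",c,np.round(x,4),round(e,2))
# rack_from from tags
def fitrack(g,feats,sel):
    obs=[]
    for i,im in enumerate(ims):
        for B,src in feats:
            p=mom(proj(im,place(g,B)))[0];b=near(sel(im,src),p,9)
            if b: obs.append((im,B,b[0]))
    s=least_squares(lambda p:np.concatenate([mom(proj(im,place(p,B)))[0]-b for im,B,b in obs]),g,x_scale=[.01,.01,.01,.1],loss="soft_l1")
    print(len(obs),"RACK",np.round(s.x,4),"res",np.round(s.fun.reshape(-1,2),1).tolist());return s.x
tags=[(box((5,y-17,12),(27,y+17,16)),c) for y,c in zip(PL,G)]
rf=fitrack((.410,-.218,0,-.1),tags,lambda im,c:blobs(hue(im,c),20))
def pale(im,_):
    h=cv2.cvtColor(im["pixels"],cv2.COLOR_RGB2HSV).astype(int);return blobs((h[...,2]>150)&(h[...,1]<150),15)
teeth=[(box((x-10,y-12,z),(x+10,y+12,z+14)),0) for x,z in((60,35),(205,45)) for y in(136,68,0,-68,-136)]
rt=fitrack((.446,.202,0,-.03),teeth,pale)
save(ims[0],"crop.png",(140,135,500,285),2.2)
E
```

```text
yellow (array([367. , 219.2]), np.float64(-1.422), np.int32(524))
yellow None
CH yellow [ 0.5452 -0.1327  0.0342 -0.1   ] 0.55
green (array([392.3, 219.8]), np.float64(-1.42), np.int32(120))
green None
CH green [ 0.5443 -0.1887  0.0352 -0.1   ] 0.64
red (array([428.5, 228.1]), np.float64(-1.46), np.int32(546))
red (array([277. , 290.4]), np.float64(0.36), np.int32(475))
CH red [ 0.528 -0.265  0.033 -0.1  ] 3.67
blue (array([457.6, 229.3]), np.float64(-1.434), np.int32(313))
blue None
CH blue [ 0.5261 -0.3327  0.034  -0.1006] 0.65
2 RACK [ 0.41  -0.218  0.    -0.1  ] res [[-0.1, 1.9], [0.2, -0.4]]
12 RACK [ 0.4453  0.1999  0.0048 -0.0446] res [[0.8, 1.2], [1.0, 1.0], [1.3, 0.1], [1.1, -0.4], [1.3, -0.9], [-0.3, 1.4], [-0.2, 0.9], [-0.3, 0.1], [-0.2, -0.2], [-0.1, -1.2], [0.5, 0.4], [1.0, 0.4]]
```

View pics/crop.png

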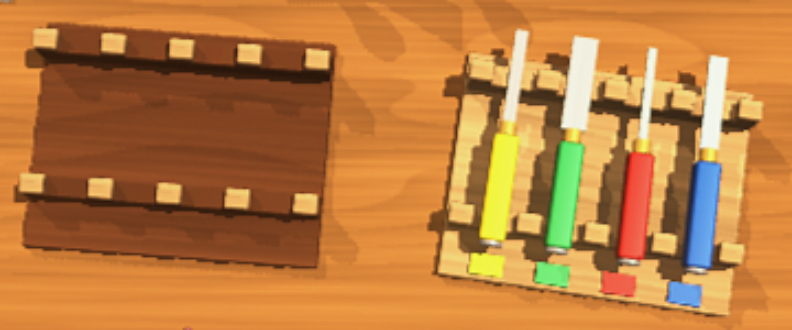

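The crop shows the order yellow (505,185), green (565,195), red (637,205), blue (705,215), each lined up with its tag, and the dark rack empty. The optimiser stalled on float32 steps and the hue masks were too tight, so I'll fix both.

```bash
python3 - <<'E'
s=open('fit.py').read()
s=s.replace("HUE=dict(yellow=(27,33),green=(50,75),red=(175,184),blue=(100,125))","HUE=dict(yellow=(26,36),green=(45,80),red=(174,185),blue=(98,128))")
s=s.replace("(h[...,1]>150)&(h[...,2]>70)","(h[...,1]>(175 if c=='yellow' else 110))&(h[...,2]>35)")
s=s.replace("    s=least_squares(f,g,x_scale=[.01,.01,.01,.1]);return s.x,np.abs(s.fun).max()","    return solve(f,g)")
s+='''
def solve(f,g,loss="linear"):
    S=np.array([.05,.05,.05,.3]);g=np.array(g)
    s=least_squares(lambda u:f(g+(u-1)*S),np.ones(4),diff_step=.01,loss=loss);return g+(s.x-1)*S,np.abs(s.fun).max()
def fitrack(ims,g,feats,sel,r=9):
    for k in range(2):
        obs=[]
        for im in ims:
            for B,src in feats:
                b=near(sel(im,src),mom(proj(im,place(g,B)))[0],r)
                if b: obs.append((im,B,b[0]))
        F=lambda p:np.concatenate([mom(proj(im,place(p,B)))[0]-b for im,B,b in obs])
        g,e=solve(F,g,"soft_l1")
    print(len(obs),"RACK",np.round(g,4),"res",np.round(F(g).reshape(-1,2),1).tolist());return g
def pale(im,_):
    h=cv2.cvtColor(im["pixels"],cv2.COLOR_RGB2HSV).astype(int);return blobs((h[...,2]>120)&(h[...,1]<160)&(h[...,0]>8),15)
'''
open('fit.py','w').write(s)
E
python3 - <<'E'
from fit import *
ims=[get_image("top"),get_image("scene")]
for im,pts in zip(ims,[[(367,215),(397,220),(429,230),(459,230),(360,255),(391,259),(421,264),(451,268),(155,218),(185,220)],[(310,263),(294,274),(275,288),(255,304)]]):
    h=cv2.cvtColor(im["pixels"],cv2.COLOR_RGB2HSV);print([h[y,x].tolist() for x,y in pts])
G=dict(yellow=(.544,-.132,.033,-.1),green=(.538,-.195,.033,-.1),red=(.528,-.265,.033,-.1),blue=(.520,-.331,.033,-.1))
for c,g in G.items():
    x,e=chisel(ims,c,g);print("CH",c,np.round(x,4),round(e,2))
tags=[(box((5,y-17,12),(27,y+17,16)),c) for y,c in zip(PL,G)]
rf=fitrack(ims,(.422,-.219,0,-.1),tags,lambda im,c:blobs(hue(im,c),20))
teeth=[(box((x-10,y-12,z),(x+10,y+12,z+14)),0) for x,z in((60,35),(205,45)) for y in(136,68,0,-68,-136)]
rt=fitrack(ims,(.446,.202,0,-.04),teeth,pale)
E
```

```text
[[30, 184, 245], [62, 136, 237], [4, 180, 241], [107, 155, 231], [30, 182, 244], [61, 126, 238], [4, 177, 241], [107, 138, 234], [18, 146, 239], [17, 148, 237]]
[[26, 158, 236], [61, 122, 216], [2, 179, 243], [111, 140, 209]]
yellow (array([366.7, 219.2]), np.float64(-1.42), np.int32(495))
yellow None
CH yellow [ 0.5451 -0.1331  0.0333 -0.1469] 0.0
green (array([396.3, 223.2]), np.float64(-1.437), np.int32(564))
green (array([298.6, 274.4]), np.float64(0.412), np.int32(279))
CH green [ 0.5352 -0.1965  0.0429 -0.1265] 0.19
red (array([428.5, 228.4]), np.float64(-1.474), np.int32(583))
red (array([277.1, 290.6]), np.float64(0.362), np.int32(509))
CH red [ 0.5241 -0.2674  0.0381 -0.0666] 1.15
blue (array([459., 232.]), np.float64(-1.48), np.int32(561))
blue (array([259.2, 303.5]), np.float64(0.473), np.int32(314))
CH blue [ 0.5176 -0.3332  0.0432 -0.1099] 0.24
6 RACK [ 0.41   -0.2171  0.0022 -0.1391] res [[0.1, 0.1], [0.2, 0.2], [0.2, 0.3], [0.3, 0.4], [0.6, 0.2], [1.4, -0.3]]
10 RACK [ 0.445   0.2035  0.0063 -0.0642] res [[0.0, 0.1], [-0.1, -0.0], [0.1, -0.0], [-0.2, -0.0], [0.0, 0.0], [-0.1, 0.0], [0.2, -0.0], [-0.0, -0.0], [-0.0, 0.0], [0.0, 0.0]]
```

```bash
cat > go.py <<'E'
from fit import *
from scipy.spatial.transform import Rotation as Rn
import sys
RF=np.array([.410,-.2171,0,-.139]);RT=np.array([.445,.2035,0,-.0642])
def rot(q): return Rn.from_quat([q[1],q[2],q[3],q[0]])
def goal(p,yaw):  # tool y along rack y, z down, tool x opposite rack x
    s=state();R0=rot(s["tcp_rot"]);c,n=np.cos(yaw),np.sin(yaw)
    Rg=Rn.from_matrix(np.array([[-c,-n,0],[-n,c,0],[0,0,-1]]).T)
    d=R0.inv().apply(np.array(p)-s["tcp_pos"])/.2;r=(R0.inv()*Rg).as_rotvec()/(2*np.pi)
    dg=Rg.inv().apply(np.array(p)-s["tcp_pos"])/.2
    print("now",np.round(s["tcp_pos"],4),"t",round(s["time_s"],2),"->",np.round(p,4));print("trans",np.round(d,3),"after-turn",np.round(dg,3),"rot",np.round(r,4))
def slot(rack,i,z,dx=0): return place(rack,np.array([[.12+dx,PL[i]/1000,z]]))[0]
E
python3 - <<'E'
from go import *
goal((.50,.20,.30),-.0642)
E
```

```text
now [0.1713 0.5227 0.2533] t 1.4 -> [0.5 0.2 0.3]
trans [-2.064 -1.021 -0.233] after-turn [-1.744 -1.505 -0.233] rot [ 0.      0.     -0.0402]
```

Emit:
jog_arm([
  {"translation": [0,0,-0.1],"rotation": [0,0,-0.0201],"gripper": 0.6},
  {"translation": [0,0,-0.133],"rotation": [0,0,-0.0201],"gripper": 0.6},
  {"translation": [-0.174,-0.15,0],"rotation": [0,0,0],"gripper": 0.6},
  {"translation": [-0.174,-0.15,0],"rotation": [0,0,0],"gripper": 0.6},
  {"translation": [-0.174,-0.15,0],"rotation": [0,0,0],"gripper": 0.6},
  {"translation": [-0.174,-0.15,0],"rotation": [0,0,0],"gripper": 0.6},
  {"translation": [-0.174,-0.15,0],"rotation": [0,0,0],"gripper": 0.6},
  {"translation": [-0.174,-0.15,0],"rotation": [0,0,0],"gripper": 0.6},
  {"translation": [-0.174,-0.15,0],"rotation": [0,0,0],"gripper": 0.6},
  {"translation": [-0.174,-0.15,0],"rotation": [0,0,0],"gripper": 0.6},
])

```text
time_s: 2.4
tcp_pos: [0.4348, 0.2639, 0.3002]
tcp_rot: [0.0, 0.032, 0.999, 0.0]
force: [0.1, 0.1, -0.3]
width: 0.606
finger_force: 0.0
```

Emit:
jog_arm([
  {"translation": [-0.174,-0.15,0],"rotation": [0,0,0],"gripper": 0.6},
  {"translation": [-0.174,-0.15,0],"rotation": [0,0,0],"gripper": 0.6},
  {"translation": [0,0,0],"rotation": [0,0,0],"gripper": 0.6},
  {"translation": [0,0,0],"rotation": [0,0,0],"gripper": 0.6},
])

```text
time_s: 2.8
tcp_pos: [0.5, 0.1997, 0.2997]
tcp_rot: [-0.0, 0.034, 0.999, -0.0]
force: [-0.5, 0.8, -0.5]
width: 0.6
finger_force: 0.0
```

```bash
python3 - <<'E'
from go import *
def wrist(n):
    s=state();im=get_image("wrist");T=np.array(im["T_tool_cam"]);W=np.eye(4);W[:3,:3]=rot(s["tcp_rot"]).as_matrix();W[:3,3]=s["tcp_pos"]
    C=np.linalg.inv(W@T);im["R"],im["t"]=C[:3,:3],C[:3,3];save(im,n);return im
im=wrist("w1.png")
import pickle;pickle.dump(im,open("w1.pkl","wb"))
X=[place(RT,np.array([[x/1000,y/1000,(z+14)/1000]]))[0] for x,z in((60,35),(205,45)) for y in(136,68,0,-68,-136)]
print(np.round(proj(im,np.array(X))).tolist())
goal((.46,-.217,.30),-.139)
E
```

```text
[[465.0, 207.0], [392.0, 207.0], [319.0, 207.0], [246.0, 208.0], [173.0, 208.0], [453.0, 348.0], [386.0, 348.0], [320.0, 349.0], [253.0, 349.0], [186.0, 349.0]]
now [0.499  0.2016 0.2997] t 2.85 -> [ 0.46  -0.217  0.3  ]
trans [ 0.061 -2.101 -0.003] after-turn [-9.7e-02 -2.1e+00 -1.0e-03] rot [ 0.0001 -0.0002  0.0119]
```

View pics/w1.png

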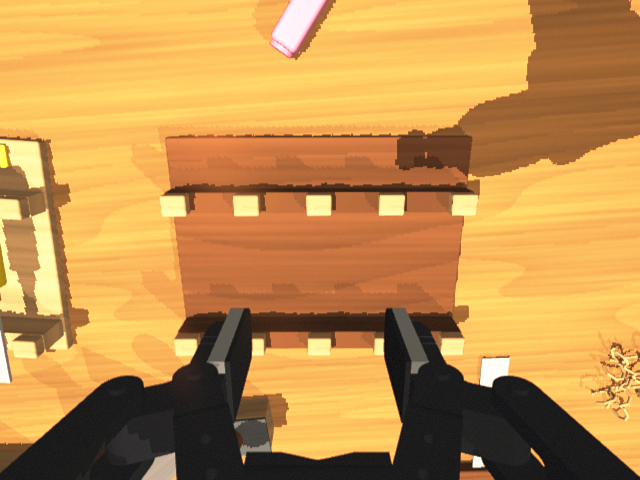

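The wrist picture shows the dark rack's tooth tops at rows ~204 and ~344, columns 175 to 465, within a few pixels of the prediction. It is empty, with the plane at (255,435) and part of the pale rack at the left edge.

Emit:
jog_arm([
  {"translation": [0.007,-0.233,0],"rotation": [0,0,0],"gripper": 0.6},
  {"translation": [0.007,-0.233,0],"rotation": [0,0,0],"gripper": 0.6},
  {"translation": [0.007,-0.233,0],"rotation": [0,0,0],"gripper": 0.6},
  {"translation": [0.007,-0.233,0],"rotation": [0,0,0],"gripper": 0.6},
  {"translation": [0.007,-0.233,0],"rotation": [0,0,0],"gripper": 0.6},
  {"translation": [0.007,-0.233,0],"rotation": [0,0,0],"gripper": 0.6},
  {"translation": [0.007,-0.233,0],"rotation": [0,0,0],"gripper": 0.6},
  {"translation": [0.007,-0.233,0],"rotation": [0,0,0],"gripper": 0.6},
  {"translation": [0.007,-0.233,0],"rotation": [0,0,0.0119],"gripper": 0.6},
  {"translation": [0,0,0],"rotation": [0,0,0],"gripper": 0.6},
])

```text
time_s: 3.85
tcp_pos: [0.4575, -0.2231, 0.3005]
tcp_rot: [0.0, 0.075, 0.997, -0.003]
force: [-0.4, 0.7, -0.1]
width: 0.6
finger_force: 0.0
```

Emit:
jog_arm([
  {"translation": [0,0,0],"rotation": [0,0,0],"gripper": 0.6},
  {"translation": [0,0,0],"rotation": [0,0,0],"gripper": 0.6},
])

```text
time_s: 4.05
tcp_pos: [0.4609, -0.2137, 0.2997]
tcp_rot: [0.0, 0.067, 0.998, 0.001]
force: [-0.2, -0.1, -0.0]
width: 0.601
finger_force: 0.0
```

```bash
cat >> go.py <<'E'
def wrist(n):
    S=[state() for _ in range(9)];s=S[0];im=get_image("wrist");T=np.array(im["T_tool_cam"]);W=np.eye(4)
    W[:3,:3]=rot(s["tcp_rot"]).as_matrix();W[:3,3]=np.mean([q["tcp_pos"] for q in S],0)
    C=np.linalg.inv(W@T);im["R"],im["t"]=C[:3,:3],C[:3,3];save(im,n);return im
E
python3 - <<'E'
from go import *
import pickle
w1=pickle.load(open("w1.pkl","rb"));top=get_image("top");sc=get_image("scene")
w2=wrist("w2.png");pickle.dump((w2,top,sc),open("w2.pkl","wb"))
teeth=[(box((x-10,y-12,z),(x+10,y+12,z+14)),0) for x,z in((60,35),(205,45)) for y in(136,68,0,-68,-136)]
fitrack([w1],RT,teeth,pale)
fitrack([w1,top,sc],RT,teeth,pale)
G=["yellow","green","red","blue"]
tags=[(box((5,y-17,12),(27,y+17,16)),c) for y,c in zip(PL,G)]
sel=lambda im,c:blobs(hue(im,c),20)
fitrack([w2],RF,tags,sel,20)
fitrack([w2,top,sc],RF,tags,sel,12)
for i,c in enumerate(G):
    p=slot(RF,i,.035)
    for nm,I in(("w+t",[w2,top]),("w+t+s",[w2,top,sc])):
        x,e=chisel(I,c,(*p,-.139),0);print(c,nm,np.round(x,4),round(e,1),"nominal",np.round(p,4))
E
```

```text
4 RACK [ 0.4424  0.2036  0.0087 -0.0808] res [[1.0, 1.5], [-0.4, 0.5], [-2.2, -0.5], [0.8, -2.5]]
14 RACK [ 0.4432  0.203   0.0089 -0.067 ] res [[1.4, 1.6], [-0.1, 1.5], [-1.8, 1.6], [3.1, -1.6], [-0.2, 0.3], [-0.2, 0.5], [0.1, 0.6], [-0.0, 0.5], [0.3, 0.8], [0.1, 0.2], [0.3, 0.3], [0.2, 0.4], [0.4, 0.6], [0.4, 0.6]]
4 RACK [ 0.4073 -0.2205  0.0266 -0.1552] res [[1.9, -1.4], [-1.5, 2.6], [-6.3, 1.2], [2.6, -1.9]]
7 RACK [ 0.4097 -0.217   0.0025 -0.1739] res [[-0.5, -0.5], [0.6, 2.3], [0.2, -0.4], [0.4, 0.8], [0.5, -0.1], [0.3, 0.5], [-0.0, -0.8]]
yellow w+t [ 0.5444 -0.1314  0.0331 -0.1506] 0.5 nominal [ 0.543  -0.1327  0.035 ]
yellow w+t+s [ 0.5444 -0.1314  0.0331 -0.1506] 0.5 nominal [ 0.543  -0.1327  0.035 ]
green w+t [ 0.536  -0.1974  0.0327 -0.1258] 0.6 nominal [ 0.5336 -0.2001  0.035 ]
green w+t+s [ 0.5335 -0.1971  0.0413 -0.1213] 1.2 nominal [ 0.5336 -0.2001  0.035 ]
red w+t [ 0.5246 -0.2685  0.0353 -0.1261] 0.0 nominal [ 0.5241 -0.2674  0.035 ]
red w+t+s [ 0.5236 -0.267   0.0379 -0.0821] 1.2 nominal [ 0.5241 -0.2674  0.035 ]
blue w+t [ 0.519  -0.3352  0.0364 -0.0915] 0.0 nominal [ 0.5147 -0.3347  0.035 ]
blue w+t+s [ 0.5171 -0.3332  0.0431 -0.1009] 0.1 nominal [ 0.5147 -0.3347  0.035 ]
```

View pics/w2.png

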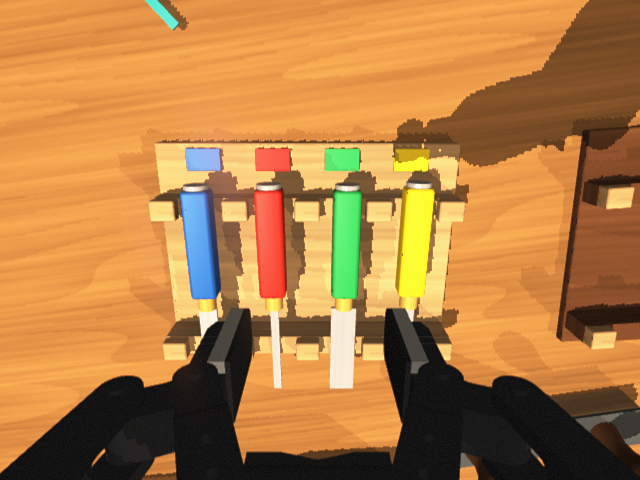

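The wrist picture shows the chisels, right to left in this flipped view: yellow (415,240), green (346,240), red (270,240), blue (200,240). Their tags are at row ~160. Triangulated undersides come out at 33–36 mm, which agrees with the stated 35.

```bash
sed -i 's/s=state();R0=/s=dict(state());s["tcp_pos"]=np.mean([state()["tcp_pos"] for _ in range(9)],0);R0=/' go.py; python3 - <<'E'
from go import *
import pickle
w1=pickle.load(open("w1.pkl","rb"));w2,top,sc=pickle.load(open("w2.pkl","rb"))
tt=[(box((x-10,y-12,z+13.9),(x+10,y+12,z+14)),0) for x,z in((60,35),(205,45)) for y in(136,68,0,-68,-136)]
for I in([w1],[top],[w1,top]): fitrack(I,RT,tt,pale,12)
print([state()["tcp_pos"].round(4).tolist() for _ in range(3)])
goal((.5437,-.132,.12),-.139)
E
```

```text
4 RACK [ 0.4423  0.2036  0.0027 -0.0809] res [[1.0, 1.5], [-0.4, 0.5], [-2.1, -0.5], [0.8, -2.2]]
10 RACK [ 0.445   0.2036 -0.001  -0.0637] res [[-0.1, -0.0], [-0.1, 0.0], [0.1, -0.0], [-0.1, -0.1], [0.1, -0.0], [-0.1, 0.0], [0.1, -0.0], [-0.0, 0.0], [0.1, 0.1], [-0.0, 0.0]]
14 RACK [ 0.4432  0.203   0.0024 -0.0671] res [[1.3, 1.5], [-0.1, 1.4], [-1.7, 1.5], [3.1, -1.5], [-0.2, 0.3], [-0.2, 0.5], [0.1, 0.5], [-0.0, 0.5], [0.3, 0.8], [0.0, 0.2], [0.3, 0.2], [0.2, 0.4], [0.4, 0.6], [0.4, 0.6]]
[[0.4607, -0.2144, 0.2998], [0.4607, -0.2144, 0.2998], [0.4607, -0.2144, 0.2998]]
now [ 0.4607 -0.2144  0.2998] t 4.2 -> [ 0.5437 -0.132   0.12  ]
trans [-0.356  0.463  0.899] after-turn [-0.354  0.466  0.899] rot [ 0.0002 -0.      0.0007]
```

Emit:
jog_arm([
  {"translation": [-0.07,0.093,0.16],"rotation": [0,0,0.0007],"gripper": 0.6},
  {"translation": [-0.07,0.093,0.18],"rotation": [0,0,0],"gripper": 0.6},
  {"translation": [-0.07,0.093,0.18],"rotation": [0,0,0],"gripper": 0.6},
  {"translation": [-0.07,0.093,0.18],"rotation": [0,0,0],"gripper": 0.6},
  {"translation": [-0.074,0.093,0.199],"rotation": [0,0,0],"gripper": 0.6},
  {"translation": [0,0,0],"rotation": [0,0,0],"gripper": 0.6},
  {"translation": [0,0,0],"rotation": [0,0,0],"gripper": 0.6},
  {"translation": [0,0,0],"rotation": [0,0,0],"gripper": 0.6},
])

```text
time_s: 5.0
tcp_pos: [0.5439, -0.1361, 0.122]
tcp_rot: [0.002, 0.072, 0.997, -0.001]
force: [0.2, -0.0, 1.3]
width: 0.602
finger_force: 0.0
```

```bash
sed -i 's/^RF=.*/RF=np.array([.410,-.2171,0,-.138]);RT=np.array([.4445,.2035,0,-.065])/' go.py; python3 - <<'E'
from go import *
im=wrist("w3.png")
goal((.5432,-.1317,.050),RF[3])
print("place order"); [print(np.round(slot(RT,i,.05),4)) for i in range(4)]
E
```

```text
now [ 0.544  -0.1365  0.1224] t 5.05 -> [ 0.5432 -0.1317  0.05  ]
trans [0.009 0.023 0.362] after-turn [0.007 0.023 0.362] rot [-0.0002  0.0006 -0.0011]
place order
[0.5709 0.2975 0.05  ]
[0.5665 0.2296 0.05  ]
[0.562  0.1618 0.05  ]
[0.5576 0.0939 0.05  ]
```

View pics/w3.png

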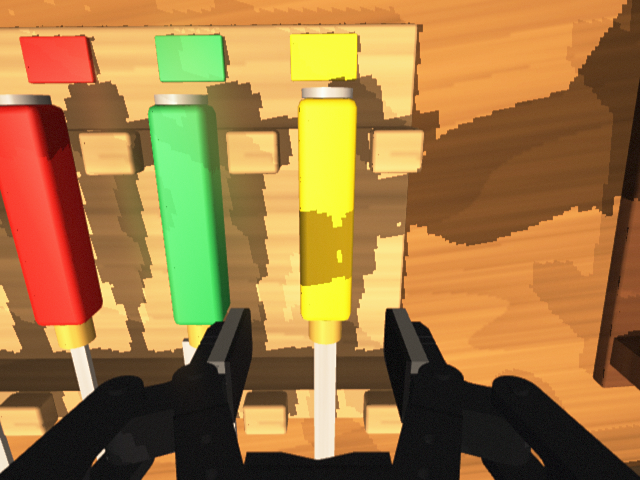

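The view shows the yellow handle centred at column 327 between fingers at 250 and 385, so its middle is about 10 px right of theirs. The computed +4.6 mm y correction agrees. Next: correct, descend and close.

Emit:
jog_arm([
  {"translation": [0.008,0.023,0.042],"rotation": [0,0,-0.0011],"gripper": 0.6},
  {"translation": [0,0,0.11],"rotation": [0,0,0],"gripper": 0.6},
  {"translation": [0,0,0.11],"rotation": [0,0,0],"gripper": 0.6},
  {"translation": [0,0,0.1],"rotation": [0,0,0],"gripper": 0.6},
  {"translation": [0,0,0],"rotation": [0,0,0],"gripper": 0.6},
  {"translation": [0,0,0],"rotation": [0,0,0],"gripper": 0.6},
  {"translation": [0,0,0],"rotation": [0,0,0],"gripper": 0.6},
])

```text
time_s: 5.75
tcp_pos: [0.5434, -0.1305, 0.0493]
tcp_rot: [0.002, 0.068, 0.998, -0.0]
force: [-1.1, -0.5, 0.9]
width: 0.602
finger_force: 0.0
```

Emit:
jog_arm([
  {"translation": [0,0,0],"rotation": [0,0,0],"gripper": 0.1},
  {"translation": [0,0,0],"rotation": [0,0,0],"gripper": 0.1},
  {"translation": [0,0,0],"rotation": [0,0,0],"gripper": 0.1},
  {"translation": [0,0,0],"rotation": [0,0,0],"gripper": 0.1},
  {"translation": [0,0,0],"rotation": [0,0,0],"gripper": 0.1},
  {"translation": [0,0,0],"rotation": [0,0,0],"gripper": 0.1},
], newtons=50)

```text
time_s: 6.35
tcp_pos: [0.5433, -0.1303, 0.049]
tcp_rot: [0.001, 0.068, 0.998, -0.0]
force: [-0.6, -0.4, 5.9]
width: 0.3
finger_force: 50.3
```

```bash
python3 - <<'E'
from go import *
s=state();print(s["tcp_pos"].round(4),s["tcp_rot"].round(4),s["width"],s["finger_force"],s["force"].round(1))
L=(s["tcp_pos"]-RF[:3]);c,n=np.cos(RF[3]),np.sin(RF[3]);print("local",c*L[0]+n*L[1],-n*L[0]+c*L[1],L[2])
goal(slot(RT,3,.13),RT[3])
E
```

```text
[ 0.5433 -0.1303  0.049 ] [ 1.200e-03  6.810e-02  9.977e-01 -1.000e-04] 0.30022678460867913 50.31175911426544 [-0.6 -0.4  5.9]
local 0.12010529480794961 0.10429614662644393 0.04898327559646985
now [ 0.5433 -0.1303  0.049 ] t 6.35 -> [0.5576 0.0939 0.13  ]
trans [ 0.081  1.12  -0.405] after-turn [ 1.000e-03  1.123e+00 -4.050e-01] rot [-0.      0.0004 -0.0114]
```

Emit:
jog_arm([
  {"translation": [0,0,-0.1],"rotation": [0,0,0],"gripper": 0.1},
  {"translation": [0,0,-0.2],"rotation": [0,0,0],"gripper": 0.1},
  {"translation": [0,0,-0.105],"rotation": [0,0,0],"gripper": 0.1},
  {"translation": [0,0.1,0],"rotation": [0,0,-0.0114],"gripper": 0.1},
  {"translation": [0,0.223,0],"rotation": [0,0,0],"gripper": 0.1},
  {"translation": [0,0.24,0],"rotation": [0,0,0],"gripper": 0.1},
  {"translation": [0,0.24,0],"rotation": [0,0,0],"gripper": 0.1},
  {"translation": [0,0.22,0],"rotation": [0,0,0],"gripper": 0.1},
  {"translation": [0,0.1,0],"rotation": [0,0,0],"gripper": 0.1},
  {"translation": [0,0,0],"rotation": [0,0,0],"gripper": 0.1},
])

```text
time_s: 7.35
tcp_pos: [0.5561, 0.1021, 0.1264]
tcp_rot: [-0.002, 0.026, 1.0, 0.002]
force: [-0.2, 0.3, -2.6]
width: 0.295
finger_force: 49.5
```

Emit:
jog_arm([
  {"translation": [0,0,0],"rotation": [0,0,0],"gripper": 0.1},
  {"translation": [0,0,0],"rotation": [0,0,0],"gripper": 0.1},
  {"translation": [0,0,0],"rotation": [0,0,0],"gripper": 0.1},
])

```text
time_s: 7.65
tcp_pos: [0.558, 0.092, 0.1284]
tcp_rot: [-0.0, 0.034, 0.999, -0.0]
force: [-0.1, -0.2, -0.9]
width: 0.297
finger_force: 49.5
```

```bash
python3 - <<'E'
from go import *
im=wrist("w4.png")
goal(slot(RT,3,.049),RT[3]);print(state()["width"],state()["force"],state()["moment"])
E
```

```text
now [0.5581 0.0922 0.1286] t 7.7 -> [0.5576 0.0939 0.049 ]
trans [0.003 0.009 0.398] after-turn [0.003 0.009 0.398] rot [-0.0001 -0.     -0.0004]
0.29727397277850465 [-0.56568395  0.67569037 -0.69479433] [-0.00311726 -0.04626449 -0.05089795]
```

View pics/w4.png

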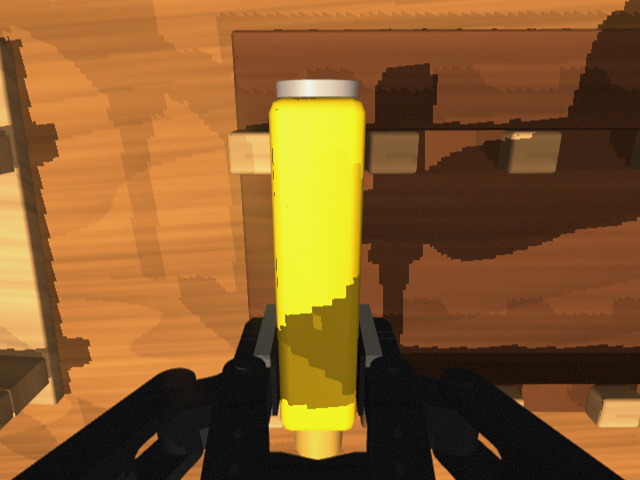

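The picture shows the yellow chisel level and straight in the grip (column 318), between the rightmost place's teeth at (250,152) and (393,152). Next: lower and check the force.

Emit:
jog_arm([
  {"translation": [0.003,0.009,0.1],"rotation": [0,0,0],"gripper": 0.1},
  {"translation": [0,0,0.15],"rotation": [0,0,0],"gripper": 0.1},
  {"translation": [0,0,0.08],"rotation": [0,0,0],"gripper": 0.1},
  {"translation": [0,0,0.03],"rotation": [0,0,0],"gripper": 0.1},
  {"translation": [0,0,0.02],"rotation": [0,0,0],"gripper": 0.1},
  {"translation": [0,0,0.018],"rotation": [0,0,0],"gripper": 0.1},
  {"translation": [0,0,0],"rotation": [0,0,0],"gripper": 0.1},
  {"translation": [0,0,0],"rotation": [0,0,0],"gripper": 0.1},
])

```text
time_s: 8.5
tcp_pos: [0.5584, 0.0959, 0.0499]
tcp_rot: [0.001, 0.032, 0.999, 0.0]
force: [-0.7, -0.1, -1.3]
width: 0.297
finger_force: 49.5
```

Emit:
jog_arm([
  {"translation": [0,-0.005,0.005],"rotation": [0,0,0],"gripper": 0.1},
  {"translation": [0,0,0.003],"rotation": [0,0,0],"gripper": 0.1},
  {"translation": [0,0,0],"rotation": [0,0,0],"gripper": 0.1},
])

```text
time_s: 8.8
tcp_pos: [0.5584, 0.0953, 0.049]
tcp_rot: [0.001, 0.032, 0.999, 0.001]
force: [-1.6, -0.2, 4.7]
width: 0.294
finger_force: 50.5
```

Emit:
jog_arm([
  {"translation": [0,0,0],"rotation": [0,0,0],"gripper": 0.6},
  {"translation": [0,0,0],"rotation": [0,0,0],"gripper": 0.6},
  {"translation": [0,0,0],"rotation": [0,0,0],"gripper": 0.6},
  {"translation": [0,0,-0.1],"rotation": [0,0,0],"gripper": 0.6},
  {"translation": [0,0,-0.2],"rotation": [0,0,0],"gripper": 0.6},
  {"translation": [0,0,-0.15],"rotation": [0,0,0],"gripper": 0.6},
  {"translation": [0,0,0],"rotation": [0,0,0],"gripper": 0.6},
  {"translation": [0,0,0],"rotation": [0,0,0],"gripper": 0.6},
])

```text
time_s: 9.6
tcp_pos: [0.558, 0.0949, 0.138]
tcp_rot: [0.001, 0.032, 0.999, 0.0]
force: [-0.5, 0.1, -0.0]
width: 0.602
finger_force: 0.0
```

```bash
cat > nxt.py <<'E'
from go import *
import sys
i=int(sys.argv[1]);c=["yellow","green","red","blue"][i];top=get_image("top")
# placed one (at zero height error): fix z through nominal box
def fixed(c,g):
    b=near(blobs(hue(top,c),60),mom(proj(top,place(g,HB)))[0],20)
    if b is None: return None
    f=lambda p:[*(mom(proj(top,place((p[0],p[1],.035,p[3]),HB)))[0]-b[0]),12*np.sin(mom(proj(top,place((p[0],p[1],.035,p[3]),HB)))[1]-b[1]),p[2]]
    return solve(f,g)[0]
def loc(r,p):
    d=p[:2]-r[:2];k,n=np.cos(r[3]),np.sin(r[3]);return np.round([1000*(k*d[0]+n*d[1]),1000*(-n*d[0]+k*d[1]),np.degrees(p[3]-r[3])],1)
for j,q in enumerate(["yellow","green","red","blue"]):
    r,k=(RT,3-j) if j<i else (RF,j)
    p=fixed(q,(*slot(r,k,.035),r[3]))
    if p is not None: print(q,"to" if j<i else "from",np.round(p,4),"local x,y,yaw",loc(r,p))
E
python3 - <<'E'
E
python3 nxt.py 1
```

```text
yellow to [ 0.5332  0.0934  0.     -0.1092] local x,y,yaw [  95.7 -104.1   -2.5]
green from [ 0.5368 -0.1978  0.     -0.1375] local x,y,yaw [122.9  36.6   0. ]
red from [ 0.5264 -0.2679  0.     -0.1078] local x,y,yaw [122.3 -34.3   1.7]
blue from [ 0.5192 -0.3351  0.     -0.1089] local x,y,yaw [ 124.4 -101.9    1.7]
```

```bash
python3 - <<'E'
from go import *
p=place(RF,np.array([[.12,.036,.10]]))[0];goal(p,RF[3])
E
```

```text
now [0.557  0.0948 0.1367] t 9.65 -> [ 0.5338 -0.1979  0.1   ]
trans [ 0.02  -1.468  0.184] after-turn [-0.087 -1.466  0.183] rot [-0.     -0.0002  0.0117]
```

Emit:
jog_arm([
  {"translation": [0,0,0],"rotation": [0,0,0.0117],"gripper": 0.6},
  {"translation": [-0.02,-0.2,0],"rotation": [0,0,0],"gripper": 0.6},
  {"translation": [-0.02,-0.23,0],"rotation": [0,0,0],"gripper": 0.6},
  {"translation": [-0.02,-0.23,0],"rotation": [0,0,0],"gripper": 0.6},
  {"translation": [-0.027,-0.23,0],"rotation": [0,0,0],"gripper": 0.6},
  {"translation": [0,-0.23,0],"rotation": [0,0,0],"gripper": 0.6},
  {"translation": [0,-0.2,0],"rotation": [0,0,0],"gripper": 0.6},
  {"translation": [0,-0.1,0.05],"rotation": [0,0,0],"gripper": 0.6},
  {"translation": [0,-0.046,0.133],"rotation": [0,0,0],"gripper": 0.6},
  {"translation": [0,0,0],"rotation": [0,0,0],"gripper": 0.6},
])

```text
time_s: 10.65
tcp_pos: [0.5297, -0.1987, 0.0961]
tcp_rot: [-0.005, 0.071, 0.997, 0.001]
force: [-0.7, 0.3, -0.8]
width: 0.597
finger_force: 0.0
```

Emit:
jog_arm([
  {"translation": [0,0,0],"rotation": [0,0,0],"gripper": 0.6},
  {"translation": [0,0,0],"rotation": [0,0,0],"gripper": 0.6},
  {"translation": [0,0,0],"rotation": [0,0,0],"gripper": 0.6},
])

```text
time_s: 10.95
tcp_pos: [0.5356, -0.1968, 0.1017]
tcp_rot: [0.001, 0.068, 0.998, 0.0]
force: [1.2, -0.7, -0.7]
width: 0.598
finger_force: 0.0
```

```bash
cat > chk.py <<'E'
# lateral offset of held/target handle vs finger middle seen in wrist view, and remaining move to pick z
from go import *
import sys
c=sys.argv[1];i=["yellow","green","red","blue"].index(c)
im=wrist("k_%s.png"%c)
s=state();g=(s["tcp_pos"][0],s["tcp_pos"][1],.035,RF[3])
H=box((-83,-13,0),(-20,13,24))
m=hue(im,c).astype(np.uint8)
bl=near(blobs(m,300),np.array([320,200]),90);print("blob",bl)
# row-wise centre over rows of handle top, projected on plane z=.059
n,l,st,cc=cv2.connectedComponentsWithStats(m);k=min([q for q in range(1,n) if st[q,4]>2000],key=lambda q:abs(cc[q][0]-320))
pts=[]
for r in range(st[k,1]+15,min(st[k,1]+150,300),8):
    x=np.where(l[r]==k)[0];pts.append((x.mean(),r))
K=np.array(im["intrinsics"]);C=-im["R"].T@im["t"]
P=[]
for u,v in pts:
    d=im["R"].T@np.linalg.inv(K)@[u,v,1];P.append(C+d*(.055-C[2])/d[2])
P=np.array(P);a=np.polyfit(P[:,0],P[:,1],1)
p=place(RF,np.array([[.12,0,.049]]))[0]
L=P[:,:2]-RF[:2];k,n_=np.cos(RF[3]),np.sin(RF[3]);lx=k*L[:,0]+n_*L[:,1];ly=-n_*L[:,0]+k*L[:,1];b=np.polyfit(lx,ly,1)
print("lateral at x=120:",np.polyval(b,.12).round(4),"rel yaw deg",np.degrees(np.arctan(b[0])).round(1),"near-end local x",lx.min().round(3))
goal(place(RF,np.array([[.12,np.polyval(b,.12),.049]]))[0],RF[3])
E
python3 chk.py green
```

```text
blob (array([317.77685096, 220.40534951]), np.float64(-1.5652573346845349), np.int32(14506))
lateral at x=120: 0.0361 rel yaw deg -0.1 near-end local x 0.043
now [ 0.5355 -0.197   0.1018] t 11.0 -> [ 0.5338 -0.1979  0.049 ]
trans [ 0.008 -0.006  0.264] after-turn [ 0.008 -0.006  0.264] rot [0.     0.0003 0.0003]
```

View pics/k_green.png

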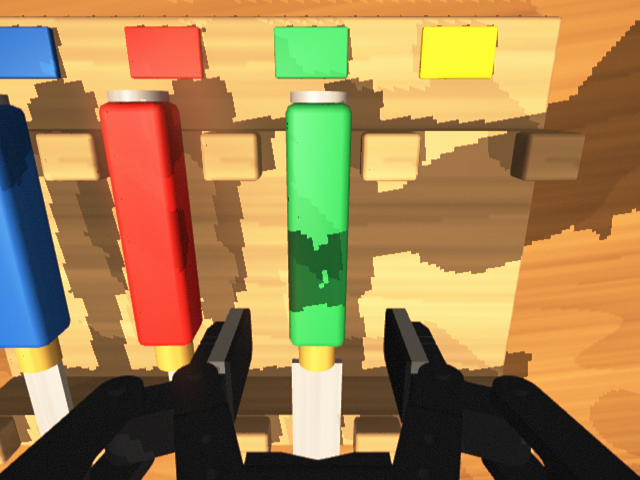

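The view shows the green handle (318,220) centred between the fingers at 250 and 385, with its blade in the notch. The left finger stays clear of red (155,220).

Emit:
jog_arm([
  {"translation": [0.008,-0.006,0.07],"rotation": [0,0,0],"gripper": 0.6},
  {"translation": [0,0,0.12],"rotation": [0,0,0],"gripper": 0.6},
  {"translation": [0,0,0.074],"rotation": [0,0,0],"gripper": 0.6},
  {"translation": [0,0,0],"rotation": [0,0,0],"gripper": 0.6},
  {"translation": [0,0,0],"rotation": [0,0,0],"gripper": 0.6},
  {"translation": [0,0,0],"rotation": [0,0,0],"gripper": 0.6},
])

```text
time_s: 11.6
tcp_pos: [0.5335, -0.1994, 0.049]
tcp_rot: [0.001, 0.069, 0.998, -0.0]
force: [-0.5, 0.5, 0.9]
width: 0.598
finger_force: 0.0
```

Emit:
jog_arm([
  {"translation": [0,0,0],"rotation": [0,0,0],"gripper": 0.1},
  {"translation": [0,0,0],"rotation": [0,0,0],"gripper": 0.1},
  {"translation": [0,0,0],"rotation": [0,0,0],"gripper": 0.1},
  {"translation": [0,0,0],"rotation": [0,0,0],"gripper": 0.1},
  {"translation": [0,0,0],"rotation": [0,0,0],"gripper": 0.1},
], newtons=50)

```text
time_s: 12.1
tcp_pos: [0.5337, -0.1991, 0.0491]
tcp_rot: [0.001, 0.069, 0.998, -0.0]
force: [-0.2, 0.7, 5.4]
width: 0.296
finger_force: 50.6
```

```bash
cat > held.py <<'E'
from go import *
import sys
i,z=int(sys.argv[1]),float(sys.argv[2]);s=state()
L=(s["tcp_pos"]-RF[:3]);c,n=np.cos(RF[3]),np.sin(RF[3]);print("from-local",np.round([c*L[0]+n*L[1],-n*L[0]+c*L[1],L[2]],4),"w",round(s["width"],3),s["force"].round(1))
dx=float(sys.argv[3]) if len(sys.argv)>3 else 0
goal(slot(RT,i,z,dx),RT[3])
E
python3 held.py 2 .13
```

```text
from-local [0.12   0.0348 0.0491] w 0.296 [-0.2  0.7  5.4]
now [ 0.5337 -0.1991  0.0491] t 12.1 -> [0.562  0.1618 0.13  ]
trans [ 0.107  1.807 -0.405] after-turn [-0.024  1.81  -0.404] rot [-0.      0.0003 -0.0116]
```

Emit:
jog_arm([
  {"translation": [0,0,-0.1],"rotation": [0,0,0],"gripper": 0.1},
  {"translation": [0,0,-0.2],"rotation": [0,0,0],"gripper": 0.1},
  {"translation": [0,0,-0.105],"rotation": [0,0,-0.0116],"gripper": 0.1},
  {"translation": [-0.012,0.15,0],"rotation": [0,0,0],"gripper": 0.1},
  {"translation": [-0.012,0.23,0],"rotation": [0,0,0],"gripper": 0.1},
  {"translation": [0,0.23,0],"rotation": [0,0,0],"gripper": 0.1},
  {"translation": [0,0.23,0],"rotation": [0,0,0],"gripper": 0.1},
  {"translation": [0,0.23,0],"rotation": [0,0,0],"gripper": 0.1},
  {"translation": [0,0.23,0],"rotation": [0,0,0],"gripper": 0.1},
  {"translation": [0,0.23,0],"rotation": [0,0,0],"gripper": 0.1},
])

```text
time_s: 13.1
tcp_pos: [0.5566, 0.1077, 0.1283]
tcp_rot: [-0.001, 0.033, 0.999, -0.0]
force: [1.6, -0.8, -1.2]
width: 0.299
finger_force: 49.9
```

Emit:
jog_arm([
  {"translation": [0,0.18,0],"rotation": [0,0,0],"gripper": 0.1},
  {"translation": [0,0.1,0],"rotation": [0,0,0],"gripper": 0.1},
  {"translation": [0,0,0],"rotation": [0,0,0],"gripper": 0.1},
  {"translation": [0,0,0],"rotation": [0,0,0],"gripper": 0.1},
  {"translation": [0,0,0],"rotation": [0,0,0],"gripper": 0.1},
  {"translation": [0,0,0],"rotation": [0,0,0],"gripper": 0.1},
])

```text
time_s: 13.7
tcp_pos: [0.5613, 0.1595, 0.129]
tcp_rot: [-0.0, 0.035, 0.999, -0.001]
force: [-0.2, 0.4, -1.3]
width: 0.294
finger_force: 49.9
```

```bash
python3 held.py 2 .049; python3 -c "
from go import *
wrist('w5.png')"
```

```text
from-local [0.0981 0.3938 0.129 ] w 0.294 [-0.2  0.4 -1.3]
now [0.5613 0.1595 0.129 ] t 13.7 -> [0.562  0.1618 0.049 ]
trans [-0.003  0.012  0.4  ] after-turn [-0.003  0.012  0.4  ] rot [-0.0002 -0.     -0.0006]
```

View pics/w5.png

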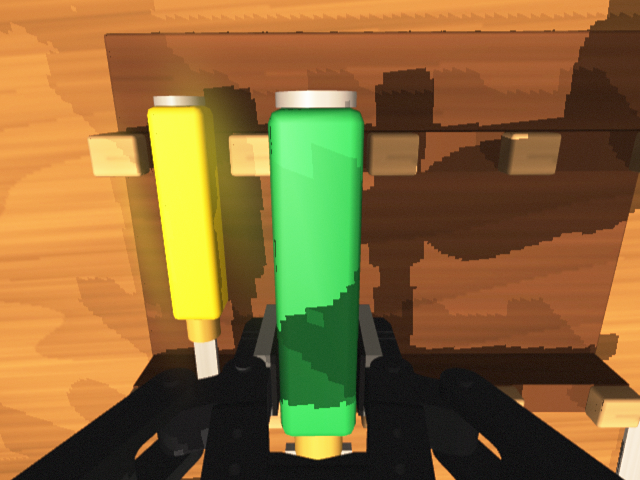

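Yellow lies seated between its teeth (183,215). Green hangs straight (318,270) over the second place from the right, between teeth (250,155) and (393,155). Next: lower.

Emit:
jog_arm([
  {"translation": [-0.003,0.01,0.1],"rotation": [0,0,0],"gripper": 0.1},
  {"translation": [0,0,0.15],"rotation": [0,0,0],"gripper": 0.1},
  {"translation": [0,0,0.08],"rotation": [0,0,0],"gripper": 0.1},
  {"translation": [0,0,0.03],"rotation": [0,0,0],"gripper": 0.1},
  {"translation": [0,0,0.02],"rotation": [0,0,0],"gripper": 0.1},
  {"translation": [0,0,0.018],"rotation": [0,0,0],"gripper": 0.1},
  {"translation": [0,0,0],"rotation": [0,0,0],"gripper": 0.1},
  {"translation": [0,0,0.004],"rotation": [0,0,0],"gripper": 0.1},
  {"translation": [0,0,0],"rotation": [0,0,0],"gripper": 0.1},
])

```text
time_s: 14.65
tcp_pos: [0.5624, 0.1641, 0.0493]
tcp_rot: [0.001, 0.033, 0.999, 0.0]
force: [0.4, 0.3, -1.7]
width: 0.297
finger_force: 49.8
```

Emit:
jog_arm([
  {"translation": [0,-0.006,0.004],"rotation": [0,0,0],"gripper": 0.1},
  {"translation": [0,0,0.003],"rotation": [0,0,0],"gripper": 0.1},
  {"translation": [0,0,0],"rotation": [0,0,0],"gripper": 0.1},
  {"translation": [0,0,0],"rotation": [0,0,0],"gripper": 0.1},
])

```text
time_s: 15.05
tcp_pos: [0.5624, 0.164, 0.0491]
tcp_rot: [0.001, 0.032, 0.999, 0.001]
force: [-3.1, 0.9, 6.7]
width: 0.292
finger_force: 51.0
```

Contact. Release and rise.

Emit:
jog_arm([
  {"translation": [0,0,0],"rotation": [0,0,0],"gripper": 0.6},
  {"translation": [0,0,0],"rotation": [0,0,0],"gripper": 0.6},
  {"translation": [0,0,0],"rotation": [0,0,0],"gripper": 0.6},
  {"translation": [0,0,-0.1],"rotation": [0,0,0],"gripper": 0.6},
  {"translation": [0,0,-0.2],"rotation": [0,0,0],"gripper": 0.6},
  {"translation": [0,0,-0.15],"rotation": [0,0,0],"gripper": 0.6},
  {"translation": [0,0,0],"rotation": [0,0,0],"gripper": 0.6},
  {"translation": [0,0,0],"rotation": [0,0,0],"gripper": 0.6},
])

```text
time_s: 15.85
tcp_pos: [0.5623, 0.1627, 0.1379]
tcp_rot: [0.001, 0.033, 0.999, 0.0]
force: [-1.1, 0.4, -0.0]
width: 0.6
finger_force: 0.0
```

```bash
python3 - <<'E'
from go import *
p=place(RF,np.array([[.12,-.035,.137]]))[0];goal(p,RF[3])
E
```

```text
now [0.5623 0.1627 0.1379] t 15.85 -> [ 0.524  -0.2683  0.137 ]
trans [ 0.05  -2.163  0.003] after-turn [-0.107 -2.161  0.005] rot [0.0001 0.0002 0.0115]
```

Emit:
jog_arm([
  {"translation": [0,0,0],"rotation": [0,0,0.0115],"gripper": 0.6},
  {"translation": [-0.02,-0.2,0],"rotation": [0,0,0],"gripper": 0.6},
  {"translation": [-0.02,-0.24,0],"rotation": [0,0,0],"gripper": 0.6},
  {"translation": [-0.02,-0.24,0],"rotation": [0,0,0],"gripper": 0.6},
  {"translation": [-0.02,-0.24,0],"rotation": [0,0,0],"gripper": 0.6},
  {"translation": [-0.027,-0.24,0],"rotation": [0,0,0],"gripper": 0.6},
  {"translation": [0,-0.24,0],"rotation": [0,0,0],"gripper": 0.6},
  {"translation": [0,-0.24,0],"rotation": [0,0,0],"gripper": 0.6},
  {"translation": [0,-0.24,0],"rotation": [0,0,0],"gripper": 0.6},
  {"translation": [0,-0.18,0],"rotation": [0,0,0],"gripper": 0.6},
])

```text
time_s: 16.85
tcp_pos: [0.5239, -0.2518, 0.1356]
tcp_rot: [-0.002, 0.071, 0.998, -0.0]
force: [0.2, 0.0, -0.3]
width: 0.599
finger_force: 0.0
```

Emit:
jog_arm([
  {"translation": [0,-0.1,0.05],"rotation": [0,0,0],"gripper": 0.6},
  {"translation": [0,0,0.13],"rotation": [0,0,0],"gripper": 0.6},
  {"translation": [0,0,0],"rotation": [0,0,0],"gripper": 0.6},
  {"translation": [0,0,0],"rotation": [0,0,0],"gripper": 0.6},
  {"translation": [0,0,0],"rotation": [0,0,0],"gripper": 0.6},
  {"translation": [0,0,0],"rotation": [0,0,0],"gripper": 0.6},
])

```text
time_s: 17.45
tcp_pos: [0.5247, -0.2676, 0.1022]
tcp_rot: [0.001, 0.068, 0.998, -0.0]
force: [0.4, -1.0, 0.1]
width: 0.6
finger_force: 0.0
```

```bash
python3 chk.py red; python3 nxt.py 2
```

```text
blob (array([317.72234183, 221.53996805]), np.float64(1.5578814285643214), np.int32(14399))
 ** On entry to DLASCL parameter number  4 had an illegal value
 ** On entry to DLASCL parameter number  4 had an illegal value
 ** On entry to DLASCL parameter number  4 had an illegal value
 ** On entry to DLASCL parameter number  4 had an illegal value
 ** On entry to DLASCL parameter number  5 had an illegal value
 ** On entry to DLASCL parameter number  4 had an illegal value
yellow to [ 0.5596  0.0952  0.     -0.0663] local x,y,yaw [ 1.219e+02 -1.006e+02 -1.000e-01]
green to [ 0.5656  0.164   0.     -0.054 ] local x,y,yaw [123.4 -31.5   0.6]chk.py:14: RuntimeWarning: Mean of empty slice.
  x=np.where(l[r]==k)[0];pts.append((x.mean(),r))
  ret = ret.dtype.type(ret / rcount)
Traceback (most recent call last):
  File "chk.py", line 19, in <module>
    P=np.array(P);a=np.polyfit(P[:,0],P[:,1],1)
                    ~~~~~~~~~~^^^^^^^^^^^^^^^^^
numpy.linalg.LinAlgError: SVD did not converge in Linear Least Squares
```

View pics/k_red.png

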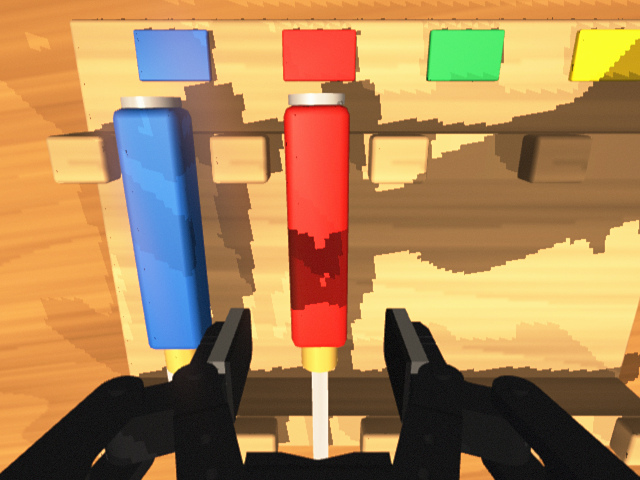

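Red is centred (318,222) between the fingers (250/385) and the left finger is clear of blue (160,225). The top view has yellow at local x 121.9, y -100.6 and green at 123.4, -31.5, so both are in their places with unchanged offset along the rack. The script error was only its row scan meeting a gap; the centring is plain from the blob.

Emit:
jog_arm([
  {"translation": [0,0,0.07],"rotation": [0,0,0],"gripper": 0.6},
  {"translation": [0,0,0.12],"rotation": [0,0,0],"gripper": 0.6},
  {"translation": [0,0,0.075],"rotation": [0,0,0],"gripper": 0.6},
  {"translation": [0,0,0],"rotation": [0,0,0],"gripper": 0.6},
  {"translation": [0,0,0],"rotation": [0,0,0],"gripper": 0.6},
  {"translation": [0,0,0],"rotation": [0,0,0],"gripper": 0.6},
])

```text
time_s: 18.15
tcp_pos: [0.5245, -0.2687, 0.0491]
tcp_rot: [0.001, 0.069, 0.998, -0.0]
force: [0.1, 0.3, -0.4]
width: 0.601
finger_force: 0.0
```

Emit:
jog_arm([
  {"translation": [0,0,0],"rotation": [0,0,0],"gripper": 0.1},
  {"translation": [0,0,0],"rotation": [0,0,0],"gripper": 0.1},
  {"translation": [0,0,0],"rotation": [0,0,0],"gripper": 0.1},
  {"translation": [0,0,0],"rotation": [0,0,0],"gripper": 0.1},
  {"translation": [0,0,0],"rotation": [0,0,0],"gripper": 0.1},
], newtons=50)

```text
time_s: 18.65
tcp_pos: [0.5246, -0.2685, 0.0494]
tcp_rot: [0.001, 0.069, 0.998, -0.0]
force: [-0.2, 0.4, 5.7]
width: 0.297
finger_force: 50.1
```

```bash
python3 held.py 1 .13
```

```text
from-local [ 0.1206 -0.0351  0.0494] w 0.297 [-0.2  0.4  5.7]
now [ 0.5246 -0.2685  0.0494] t 18.65 -> [0.5665 0.2296 0.13  ]
trans [ 0.133  2.496 -0.405] after-turn [-0.047  2.499 -0.403] rot [-0.0001  0.0003 -0.0115]
```

Emit:
jog_arm([
  {"translation": [0,0,-0.1],"rotation": [0,0,0],"gripper": 0.1},
  {"translation": [0,0,-0.2],"rotation": [0,0,0],"gripper": 0.1},
  {"translation": [0,0,-0.105],"rotation": [0,0,-0.0115],"gripper": 0.1},
  {"translation": [-0.02,0.15,0],"rotation": [0,0,0],"gripper": 0.1},
  {"translation": [-0.027,0.23,0],"rotation": [0,0,0],"gripper": 0.1},
  {"translation": [0,0.23,0],"rotation": [0,0,0],"gripper": 0.1},
  {"translation": [0,0.23,0],"rotation": [0,0,0],"gripper": 0.1},
  {"translation": [0,0.23,0],"rotation": [0,0,0],"gripper": 0.1},
  {"translation": [0,0.23,0],"rotation": [0,0,0],"gripper": 0.1},
  {"translation": [0,0.23,0],"rotation": [0,0,0],"gripper": 0.1},
])

```text
time_s: 19.65
tcp_pos: [0.5521, 0.0385, 0.1284]
tcp_rot: [-0.001, 0.033, 0.999, -0.0]
force: [1.3, 0.3, -1.6]
width: 0.295
finger_force: 49.5
```

Emit:
jog_arm([
  {"translation": [0,0.23,0],"rotation": [0,0,0],"gripper": 0.1},
  {"translation": [0,0.23,0],"rotation": [0,0,0],"gripper": 0.1},
  {"translation": [0,0.23,0],"rotation": [0,0,0],"gripper": 0.1},
  {"translation": [0,0.18,0],"rotation": [0,0,0],"gripper": 0.1},
  {"translation": [0,0.1,0],"rotation": [0,0,0],"gripper": 0.1},
  {"translation": [0,0,0],"rotation": [0,0,0],"gripper": 0.1},
  {"translation": [0,0,0],"rotation": [0,0,0],"gripper": 0.1},
  {"translation": [0,0,0],"rotation": [0,0,0],"gripper": 0.1},
  {"translation": [0,0,0],"rotation": [0,0,0],"gripper": 0.1},
])

```text
time_s: 20.55
tcp_pos: [0.5661, 0.2277, 0.1292]
tcp_rot: [-0.0, 0.034, 0.999, -0.001]
force: [0.4, 0.2, -1.7]
width: 0.297
finger_force: 49.5
```

```bash
python3 held.py 1 .0495
```

```text
from-local [0.0934 0.4621 0.1292] w 0.297 [ 0.4  0.2 -1.7]
now [0.5661 0.2277 0.1292] t 20.55 -> [0.5665 0.2296 0.0495]
trans [-0.001  0.01   0.399] after-turn [-0.001  0.01   0.399] rot [-0.0002 -0.     -0.0006]
```

Emit:
jog_arm([
  {"translation": [-0.003,0.003,0.1],"rotation": [0,0,0],"gripper": 0.1},
  {"translation": [0,0,0.15],"rotation": [0,0,0],"gripper": 0.1},
  {"translation": [0,0,0.08],"rotation": [0,0,0],"gripper": 0.1},
  {"translation": [0,0,0.03],"rotation": [0,0,0],"gripper": 0.1},
  {"translation": [0,0,0.02],"rotation": [0,0,0],"gripper": 0.1},
  {"translation": [0,0,0.018],"rotation": [0,0,0],"gripper": 0.1},
  {"translation": [0,0,0.004],"rotation": [0,0,0],"gripper": 0.1},
  {"translation": [0,0,0.003],"rotation": [0,0,0],"gripper": 0.1},
  {"translation": [0,0,0],"rotation": [0,0,0],"gripper": 0.1},
  {"translation": [0,0,0],"rotation": [0,0,0],"gripper": 0.1},
])

```text
time_s: 21.55
tcp_pos: [0.5671, 0.2308, 0.0493]
tcp_rot: [0.001, 0.033, 0.999, 0.0]
force: [-0.4, -0.5, 3.5]
width: 0.297
finger_force: 49.9
```

Emit:
jog_arm([
  {"translation": [0,0,0.003],"rotation": [0,0,0],"gripper": 0.1},
  {"translation": [0,0,0],"rotation": [0,0,0],"gripper": 0.1},
  {"translation": [0,0,0],"rotation": [0,0,0],"gripper": 0.6},
  {"translation": [0,0,0],"rotation": [0,0,0],"gripper": 0.6},
  {"translation": [0,0,0],"rotation": [0,0,0],"gripper": 0.6},
  {"translation": [0,0,-0.1],"rotation": [0,0,0],"gripper": 0.6},
  {"translation": [0,0,-0.2],"rotation": [0,0,0],"gripper": 0.6},
  {"translation": [0,0,-0.15],"rotation": [0,0,0],"gripper": 0.6},
  {"translation": [0,0,0],"rotation": [0,0,0],"gripper": 0.6},
  {"translation": [0,0,0],"rotation": [0,0,0],"gripper": 0.6},
])

```text
time_s: 22.55
tcp_pos: [0.5669, 0.231, 0.1383]
tcp_rot: [0.001, 0.033, 0.999, 0.0]
force: [-0.5, 0.3, -0.3]
width: 0.6
finger_force: 0.0
```

```bash
python3 - <<'E'
from go import *
p=place(RF,np.array([[.12,-.102,.137]]))[0];goal(p,RF[3])
E
```

```text
now [0.5669 0.231  0.1383] t 22.55 -> [ 0.5148 -0.3346  0.137 ]
trans [ 0.075 -2.839  0.004] after-turn [-0.131 -2.837  0.007] rot [0.0002 0.0002 0.0116]
```

Emit:
jog_arm([
  {"translation": [0,0,0],"rotation": [0,0,0.0116],"gripper": 0.6},
  {"translation": [-0.03,-0.2,0],"rotation": [0,0,0],"gripper": 0.6},
  {"translation": [-0.03,-0.24,0],"rotation": [0,0,0],"gripper": 0.6},
  {"translation": [-0.03,-0.24,0],"rotation": [0,0,0],"gripper": 0.6},
  {"translation": [-0.03,-0.24,0],"rotation": [0,0,0],"gripper": 0.6},
  {"translation": [-0.011,-0.24,0],"rotation": [0,0,0],"gripper": 0.6},
  {"translation": [0,-0.24,0],"rotation": [0,0,0],"gripper": 0.6},
  {"translation": [0,-0.24,0],"rotation": [0,0,0],"gripper": 0.6},
  {"translation": [0,-0.24,0],"rotation": [0,0,0],"gripper": 0.6},
  {"translation": [0,-0.24,0],"rotation": [0,0,0],"gripper": 0.6},
])

```text
time_s: 23.55
tcp_pos: [0.5323, -0.1939, 0.1359]
tcp_rot: [-0.002, 0.069, 0.998, 0.001]
force: [0.9, 0.4, -0.5]
width: 0.598
finger_force: 0.0
```

Emit:
jog_arm([
  {"translation": [0,-0.24,0],"rotation": [0,0,0],"gripper": 0.6},
  {"translation": [0,-0.24,0],"rotation": [0,0,0],"gripper": 0.6},
  {"translation": [0,-0.16,0],"rotation": [0,0,0],"gripper": 0.6},
  {"translation": [0,-0.077,0.05],"rotation": [0,0,0],"gripper": 0.6},
  {"translation": [0,0,0.13],"rotation": [0,0,0],"gripper": 0.6},
  {"translation": [0,0,0],"rotation": [0,0,0],"gripper": 0.6},
  {"translation": [0,0,0],"rotation": [0,0,0],"gripper": 0.6},
  {"translation": [0,0,0],"rotation": [0,0,0],"gripper": 0.6},
  {"translation": [0,0,0],"rotation": [0,0,0],"gripper": 0.6},
])

```text
time_s: 24.45
tcp_pos: [0.5153, -0.3342, 0.1027]
tcp_rot: [0.001, 0.068, 0.998, -0.0]
force: [0.6, 0.6, -0.6]
width: 0.6
finger_force: 0.0
```

```bash
sed -i 's/    x=np.where(l\[r\]==k)\[0\];/    x=np.where(l[r]==k)[0]\n    if len(x)<20: continue\n    /; s/np.argmin/&/' chk.py; python3 chk.py blue; python3 nxt.py 3
```

```text
blob (array([318.26091625, 224.33035075]), np.float64(1.5582207460088098), np.int32(13970))
lateral at x=120: -0.1021 rel yaw deg 0.8 near-end local x 0.044
now [ 0.5152 -0.3344  0.1028] t 24.5 -> [ 0.5148 -0.3347  0.049 ]
trans [ 0.002 -0.002  0.269] after-turn [ 0.002 -0.002  0.269] rot [-0.0001  0.0003  0.0002]
yellow to [ 0.5598  0.0953  0.     -0.0645] local x,y,yaw [ 122.  -100.5    0. ]
green to [ 0.5655  0.164   0.     -0.0546] local x,y,yaw [123.4 -31.6   0.6]
red to [ 0.5686  0.2309  0.     -0.0689] local x,y,yaw [122.   35.4  -0.2]
```

View pics/k_blue.png

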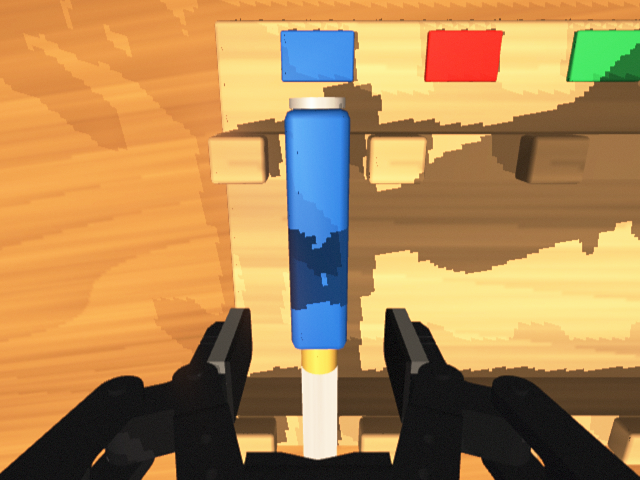

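Blue is centred (318,224) between the fingers. Yellow, green and red all measure as seated in their new places. Next: descend and grip blue.

Emit:
jog_arm([
  {"translation": [0.002,0,0.07],"rotation": [0,0,0],"gripper": 0.6},
  {"translation": [0,0,0.12],"rotation": [0,0,0],"gripper": 0.6},
  {"translation": [0,0,0.079],"rotation": [0,0,0],"gripper": 0.6},
  {"translation": [0,0,0],"rotation": [0,0,0],"gripper": 0.6},
  {"translation": [0,0,0],"rotation": [0,0,0],"gripper": 0.6},
  {"translation": [0,0,0],"rotation": [0,0,0],"gripper": 0.6},
])

```text
time_s: 25.15
tcp_pos: [0.5144, -0.3355, 0.0488]
tcp_rot: [0.001, 0.069, 0.998, -0.001]
force: [0.0, -0.0, 0.2]
width: 0.6
finger_force: 0.0
```

Emit:
jog_arm([
  {"translation": [0,0,0],"rotation": [0,0,0],"gripper": 0.1},
  {"translation": [0,0,0],"rotation": [0,0,0],"gripper": 0.1},
  {"translation": [0,0,0],"rotation": [0,0,0],"gripper": 0.1},
  {"translation": [0,0,0],"rotation": [0,0,0],"gripper": 0.1},
  {"translation": [0,0,0],"rotation": [0,0,0],"gripper": 0.1},
], newtons=50)

```text
time_s: 25.65
tcp_pos: [0.5146, -0.3352, 0.049]
tcp_rot: [0.001, 0.069, 0.998, -0.0]
force: [-0.7, 1.3, 6.4]
width: 0.299
finger_force: 50.4
```

```bash
python3 held.py 0 .13
```

```text
from-local [ 0.1198 -0.1026  0.049 ] w 0.299 [-0.7  1.3  6.4]
now [ 0.5146 -0.3352  0.049 ] t 25.65 -> [0.5709 0.2975 0.13  ]
trans [ 0.156  3.172 -0.407] after-turn [-0.075  3.175 -0.405] rot [-0.0001  0.0003 -0.0116]
```

Emit:
jog_arm([
  {"translation": [0,0,-0.1],"rotation": [0,0,0],"gripper": 0.1},
  {"translation": [0,0,-0.2],"rotation": [0,0,0],"gripper": 0.1},
  {"translation": [0,0,-0.105],"rotation": [0,0,-0.0116],"gripper": 0.1},
  {"translation": [-0.025,0.15,0],"rotation": [0,0,0],"gripper": 0.1},
  {"translation": [-0.025,0.23,0],"rotation": [0,0,0],"gripper": 0.1},
  {"translation": [-0.025,0.23,0],"rotation": [0,0,0],"gripper": 0.1},
  {"translation": [0,0.23,0],"rotation": [0,0,0],"gripper": 0.1},
  {"translation": [0,0.23,0],"rotation": [0,0,0],"gripper": 0.1},
  {"translation": [0,0.23,0],"rotation": [0,0,0],"gripper": 0.1},
  {"translation": [0,0.23,0],"rotation": [0,0,0],"gripper": 0.1},
])

```text
time_s: 26.65
tcp_pos: [0.5477, -0.0285, 0.128]
tcp_rot: [-0.001, 0.033, 0.999, -0.0]
force: [1.0, -0.1, -1.1]
width: 0.297
finger_force: 49.6
```

Emit:
jog_arm([
  {"translation": [0,0.23,0],"rotation": [0,0,0],"gripper": 0.1},
  {"translation": [0,0.23,0],"rotation": [0,0,0],"gripper": 0.1},
  {"translation": [0,0.23,0],"rotation": [0,0,0],"gripper": 0.1},
  {"translation": [0,0.23,0],"rotation": [0,0,0],"gripper": 0.1},
  {"translation": [0,0.23,0],"rotation": [0,0,0],"gripper": 0.1},
  {"translation": [0,0.23,0],"rotation": [0,0,0],"gripper": 0.1},
  {"translation": [0,0.17,0],"rotation": [0,0,0],"gripper": 0.1},
  {"translation": [0,0.095,0],"rotation": [0,0,0],"gripper": 0.1},
  {"translation": [0,0,0],"rotation": [0,0,0],"gripper": 0.1},
  {"translation": [0,0,0],"rotation": [0,0,0],"gripper": 0.1},
])

```text
time_s: 27.65
tcp_pos: [0.5696, 0.2968, 0.1277]
tcp_rot: [-0.001, 0.033, 0.999, -0.001]
force: [-0.2, -1.0, -1.0]
width: 0.299
finger_force: 49.6
```

Emit:
jog_arm([
  {"translation": [0,0,0],"rotation": [0,0,0],"gripper": 0.1},
  {"translation": [0,0,0],"rotation": [0,0,0],"gripper": 0.1},
])

```text
time_s: 27.85
tcp_pos: [0.5708, 0.2952, 0.1289]
tcp_rot: [-0.0, 0.034, 0.999, -0.001]
force: [-0.5, 0.4, -1.7]
width: 0.296
finger_force: 49.6
```

```bash
python3 held.py 0 .0493
```

```text
from-local [0.0888 0.5296 0.1289] w 0.296 [-0.5  0.4 -1.7]
now [0.5708 0.2952 0.1289] t 27.85 -> [0.5709 0.2975 0.0493]
trans [0.    0.012 0.398] after-turn [0.    0.011 0.398] rot [-0.0002  0.     -0.0006]
```

Emit:
jog_arm([
  {"translation": [0,0.003,0.1],"rotation": [0,0,0],"gripper": 0.1},
  {"translation": [0,0,0.15],"rotation": [0,0,0],"gripper": 0.1},
  {"translation": [0,0,0.08],"rotation": [0,0,0],"gripper": 0.1},
  {"translation": [0,0,0.03],"rotation": [0,0,0],"gripper": 0.1},
  {"translation": [0,0,0.02],"rotation": [0,0,0],"gripper": 0.1},
  {"translation": [0,0,0.018],"rotation": [0,0,0],"gripper": 0.1},
  {"translation": [0,0,0.004],"rotation": [0,0,0],"gripper": 0.1},
  {"translation": [0,0,0.003],"rotation": [0,0,0],"gripper": 0.1},
  {"translation": [0,0,0],"rotation": [0,0,0],"gripper": 0.1},
  {"translation": [0,0,0],"rotation": [0,0,0],"gripper": 0.1},
])

```text
time_s: 28.85
tcp_pos: [0.5709, 0.2988, 0.0491]
tcp_rot: [0.001, 0.033, 0.999, 0.0]
force: [-0.8, -0.3, 3.5]
width: 0.296
finger_force: 50.0
```

Emit:
jog_arm([
  {"translation": [0,0,0.003],"rotation": [0,0,0],"gripper": 0.1},
  {"translation": [0,0,0],"rotation": [0,0,0],"gripper": 0.1},
  {"translation": [0,0,0],"rotation": [0,0,0],"gripper": 0.6},
  {"translation": [0,0,0],"rotation": [0,0,0],"gripper": 0.6},
  {"translation": [0,0,0],"rotation": [0,0,0],"gripper": 0.6},
  {"translation": [0,0,-0.1],"rotation": [0,0,0],"gripper": 0.6},
  {"translation": [0,0,-0.2],"rotation": [0,0,0],"gripper": 0.6},
  {"translation": [0,0,-0.24],"rotation": [0,0,0],"gripper": 0.6},
  {"translation": [0,0,-0.24],"rotation": [0,0,0],"gripper": 0.6},
  {"translation": [0.1,0.22,0],"rotation": [0,0,0],"gripper": 0.6},
])

```text
time_s: 29.85
tcp_pos: [0.5632, 0.335, 0.2133]
tcp_rot: [0.01, 0.041, 0.999, 0.0]
force: [1.8, -1.7, 1.1]
width: 0.601
finger_force: 0.0
```

Emit:
jog_arm([
  {"translation": [0.15,0.19,0],"rotation": [0,0,0],"gripper": 0.6},
  {"translation": [0.15,0.19,0],"rotation": [0,0,0],"gripper": 0.6},
  {"translation": [0.15,0.19,0],"rotation": [0,0,0],"gripper": 0.6},
  {"translation": [0.15,0.19,0],"rotation": [0,0,0],"gripper": 0.6},
  {"translation": [0.15,0.19,0],"rotation": [0,0,0],"gripper": 0.6},
  {"translation": [0,0,0],"rotation": [0,0,0],"gripper": 0.6},
  {"translation": [0,0,0],"rotation": [0,0,0],"gripper": 0.6},
  {"translation": [0,0,0],"rotation": [0,0,0],"gripper": 0.6},
])

```text
time_s: 30.65
tcp_pos: [0.4173, 0.5417, 0.203]
tcp_rot: [0.001, 0.034, 0.999, -0.001]
force: [0.5, -1.0, 0.1]
width: 0.599
finger_force: 0.0
```

```bash
python3 nxt.py 4; python3 - <<'E'
from fit import *
a=get_image("top");b=get_image("scene")
A=cv2.resize(a["pixels"][90:300,130:410],None,fx=2,fy=2);B=cv2.resize(b["pixels"][170:310,300:500],None,fx=1.19,fy=1.19)
B=cv2.resize(b["pixels"][175:275,310:450],(560,400))[:170] if 0 else cv2.resize(b["pixels"][175:275,310:450],(240,171))
cv2.imwrite("pics/end.png",np.hstack([A,cv2.copyMakeBorder(B,0,A.shape[0]-171,0,0,cv2.BORDER_CONSTANT)])[...,::-1])
cv2.imwrite("pics/end2.png",cv2.resize(b["pixels"][175:325,250:470],None,fx=3.5,fy=3.5)[...,::-1])
E
```

```text
Traceback (most recent call last):
  File "nxt.py", line 3, in <module>
    i=int(sys.argv[1]);c=["yellow","green","red","blue"][i];top=get_image("top")
                         ~~~~~~~~~~~~~~~~~~~~~~~~~~~~~~~^^^
IndexError: list index out of range
```

View pics/end.png

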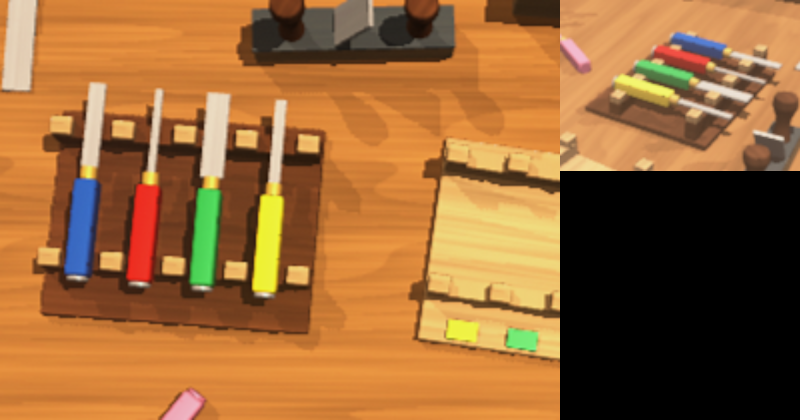

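View pics/end2.png

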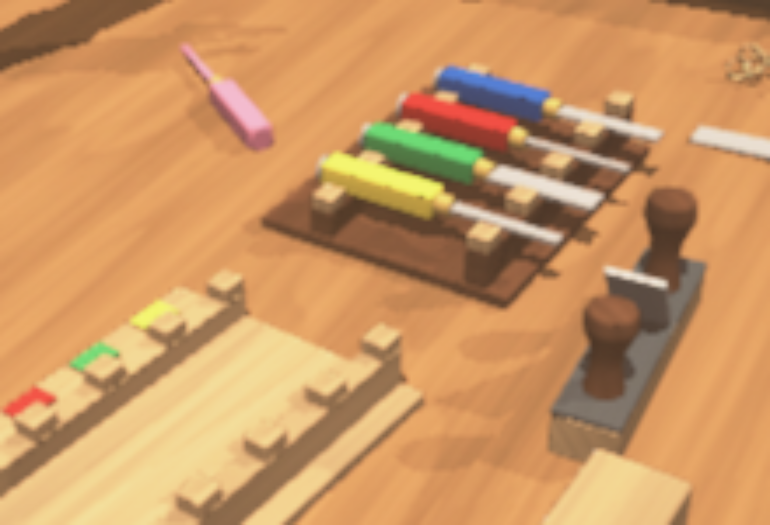

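Both views show the dark rack holding, left to right, blue (80,225), red (143,230), green (205,240), yellow (268,245). All lie between their teeth with handles towards the robot. The plane is untouched at (350,30), the pale rack is empty and the arm is clear.

```bash
sed -i 's/c=\["yellow","green","red","blue"\]\[i\];//' nxt.py; python3 nxt.py 4; python3 -c "
from h import *
print(state()['qvel'].round(3));print(ticket.sign_off())"
```

```text
yellow to [ 0.5597  0.0954  0.     -0.0644] local x,y,yaw [ 122.  -100.4    0. ]
green to [ 0.5655  0.164   0.     -0.0552] local x,y,yaw [123.3 -31.6   0.6]
red to [ 0.5685  0.2309  0.     -0.0669] local x,y,yaw [ 1.219e+02  3.540e+01 -1.000e-01]
blue to [ 0.5752  0.2993  0.     -0.0651] local x,y,yaw [124.2 104.1  -0. ]
[-0.003 -0.001 -0.007 -0.001 -0.004 -0.002  0.001]
the job is handed in; nothing more can be done
None
```

All four chisels now lie in the dark rack in reverse order (blue, red, green, yellow from left to right), handles towards the robot and seated in their notches as far as the camera views show. I handed the job in at about 31 s, but no verdict came back.

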